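# Wind the storage bay's sliding panel shut with its loose crank

### The job

Put the loose crank fully down onto the square shaft end on the storage bay and, using only the crank and without letting it slip off the shaft, wind the green sliding panel shut until it is pressed snugly against the rubber strip at the end post. Stop as soon as you feel the crank go heavy, so the strip is not crushed; then let go, leaving the crank seated on its shaft and everything else where it is.

Things in the scene. Friction and masses are not known exactly. Their poses are not given: they have to be found in the camera images.
- crank: loose blue-painted steel crank, about 240 g, standing on its hub left or right of the bay. Origin: centre of the hub's underside, z up. Hub 34 x 34 x 28 mm high; square socket 18 x 18 mm, 18 mm deep, open downward, sides along x and y. Flat arm 18 mm wide, 18 to 28 mm over the origin, along +x to the knob; round counterweight on the -x side, 17 to 31 mm over the origin, reaching 64 mm from the axis
- boss (a point): middle of the crank's square grip boss, 20 x 20 mm, on the hub axis, 28 to 58 mm over the hub's underside (this point 43 mm over it), sides along the crank's x and y. Gripping it across the crank's y keeps clear of the knob; it serves to lift and seat the crank
- knob_mid (a point): middle of the crank's upright orange knob, 65 mm from the hub axis along the crank's +x, 50 mm over the hub's underside. Cylinder of 22 mm diameter, 31 to 66 mm over the hub's underside, spinning freely about its own upright axis, so a gripper can hold it and go round without turning
- square_end: brass square shaft end on the bay's white deck, 16 x 16 mm, 16 mm high (top 4 mm only 13 mm wide). Origin: on the upright shaft axis at the foot of the square, 83 mm above the work surface, on a round collar of 16 mm radius where the hub rests (seated, the crank's origin is here); z up, x and y along the sides of the square. Any of four quarter turns fits
- shaft_top (a point): top of the square shaft end, on its axis, 16 mm over its foot. The shaft has friction (about 0.25 N m: 4 N at the knob) and stays where it is left. Clockwise seen from above drives the panel toward the end post, 40 mm per turn (6.4 mm per rad); about 2 1/2 to 3 1/2 turns in all
- panel: green sliding panel, 160 x 148 x 8 mm, brass leading edge, sliding along the bay's +y over an open well. Origin: bottom middle of its leading edge. It moves only with the shaft
- jamb: dark wooden end post of the bay, 200 x 16 x 75 mm, at its +y end. Origin: middle of the foot of its inner face (toward the panel), y pointing away from the panel. A black rubber strip on that face stands 4 to 12 mm proud of it, by an amount not measured; the panel is shut when its leading edge presses on the strip
- strip_place (a point): point on the end post's inner face, 64 mm over its foot, behind the rubber strip. The strip is stiff: the push rises steeply within a small part of a turn. Snug is about 15 to 60 N of panel force, which adds 1.5 to 6 N to the turning force at the knob; 140 N (about 14 N more at the knob) crushes the strip
- bay: low wooden storage bay fixed on the island top, 200 mm (x) by 401 mm (y), 75 mm high. Origin: on the work surface, mid-width; the shaft axis is at y = -100 mm, the open well from y = 30 to 175 mm, the end post beyond it
- pitcher: steel milk pitcher, 76 mm diameter, 95 mm high, on the side where the crank is not; leave alone
- cup: black glass espresso cup, 62 mm diameter, 60 mm high; leave alone
- sugar_pot: white ceramic sugar pot, 80 mm diameter, 85 mm high; leave alone
- tamper: pale oak tamper, 58 mm diameter, 88 mm high; leave alone
- clip: red plastic clip, 75 x 22 x 14 mm, lying flat; leave alone
- spoon: spoon lying on the island top toward the robot's right; leave alone
There are look-alikes about, which are no part of the job. Several things look just like the crank: the one meant starts nearest to the robot's base.

How it is judged:
On the way, in this order (a step that is already met when the one before it is completed fails the run):
1. the crank is fully seated on the square shaft end (horizontal distance between crank and square_end below 0.005 m and z of crank in the frame of square_end below 0.004 m and angle between crank's own z axis and vertical below 0.12 rad), for 0.2 s.
2. the panel is wound shut and presses on the strip with the crank still on its shaft (contact force between panel and jamb above 8 N and not (horizontal distance between crank and square_end above 0.012 m or z of crank in the frame of square_end above 0.012 m)), for 0.2 s.
At the end, for the whole second after the job is handed in: The panel presses on the rubber strip of the end post with more than 6 N and is at rest; the crank is let go, at rest and seated on the square shaft end (hub underside within 4 mm of the collar, axis within 5 mm, upright within 0.12 rad) (all of step 1 and contact force between panel and jamb above 6 N and linear speed of panel below 0.003 m/s and linear speed of crank below 0.02 m/s); the robot touches nothing.
It fails at once if the strip is crushed: panel pressed on the end post with more than 140 N (contact force between panel and jamb above 140 N).
It fails at once if the crank slips off the shaft once the panel has been moved (distance of panel from where it was at the start of the episode above 0.012 m and (horizontal distance between crank and square_end above 0.012 m or z of crank in the frame of square_end above 0.012 m)).
It fails at once if the panel is pushed with the gripper instead of wound (contact force between any of the fingers, the arm and panel above 2 N).
It fails at once if another thing on the island is knocked or shifted by more than 25 mm (distance of any of cup, sugar_pot, tamper, clip, pitcher, spoon from where it was at the start of the episode above 0.025 m).
It also fails if it takes over 72 s, if anything falls off the work surface, if the arm or the gripper's body presses on something with over 40 N, if the wrist force passes 120 N, or if a joint passes its speed limit or range.

### The arm

A 7-joint arm with a two-finger parallel gripper is mounted at the origin on the work surface. World frame = base frame: x ahead of the robot, y to its left, z up, the work surface at z = 0. Lengths are in m, angles in rad, forces in N, time in s.
With the tool pointing down it reaches from about 0.425 to 1.025 m from the base axis. Payload 9.4 kg.
Tool frame: the origin (TCP) lies between the finger pads; the fingertips stand 14 mm ahead of it and the grasp point (between the pads) lies 5 mm behind it (nose_length is the distance from the TCP to the fingertips, in m); z points along the fingers, y is the line along which they close (so a half turn about z gives the same grasp; the last joint's range is limited). The gripper opens to 85 mm and grips with 20 to 120 N. Pads are 22 mm wide; open, the fingers measure 114 mm over their backs; the gripper's body (76 mm by 85 mm) begins 54 mm behind the grasp point. The pads swing forward as they close: fully open they stand 13 mm farther back than shut.
Start: joints at [-0.077, 0.599, -0.003, 1.599, 0.002, 0.943, -0.08], TCP at [0.725, -0, 0.245] pointing down, gripper open.
Joint ranges: [-2.57, 2.57], [-0.35, 1.97], [-1.29, 1.29], [0.11, 2.56], [-1.05, 4.19], [0.11, 1.86], [-2.63, 2.63]. Speed limits (rad/s): [2.22, 2.22, 3.01, 3.01, 3.14, 3.14, 3.14].

### API

Orientations are given as a rotation vector (axis times angle).
In Python, from workcell import get_obs, capture, close_job, trace, landmark_of, nose_length gives the robot as it stands. The module is installed in compiled form; this text tells all that it offers.
- The arm moves only by the tool carry_out, never from a script. Its argument "series" is a list of rows, each a list of 4 numbers: the shift along the tool's x, y, z scaled (see below), then the turn about the tool's z scaled (see below). In form: [[dx, dy, dz, twist], ...]. A call has 1 to 8 rows; each row is the pose to reach, as a shift and turn from the pose commanded when the call began, along the tool's axes at that moment, turning the shorter way round; what a row does not reach only later rows make up. The controller multiplies each number of a shift by 0.6 m and each number of a turn by 180 degrees. A row lasts 1/10 s, in which the tool goes at most 50 mm and 8.59 degrees, less where a joint would pass 70% of its speed; a pose out of reach is approached as far as the arm can. A call with a number of a shift or a turn outside -1 to 1 is refused whole. A call with a gripper value outside its range is refused whole. "fingers" is the opening, from 0 (shut) to 1 (fully open), set as the call begins (left out, the last holds). The fingers move at their own pace and stop on an object; the grip force is fixed at half the most. Time passes only in rows, so rows that repeat a pose let the fingers close. It gives the time, the measured TCP pose, the force, the opening and the grip force at its end, in the units of the state.
- get_obs(): the state, without advancing time (a new reading comes with each control period).
- capture(name): name is "scene" or "side" or "wrist"; returns a dict with "img" (384x512x3 uint8, red, green, blue), "fx", "fy", "cx", "cy" (pixels), "dist" ([k1, k2, p1, p2, k3] as OpenCV has them; the pictures are not rectified), "rvec" (rotation vector, rad) and "tvec" (3), from world to camera coordinates, as OpenCV has them. Camera axes: x right, y down, z forward; pixel columns grow to the right and rows downward; lengths in m; the calibration is good to about 2 mm. A picture is of the moment at which its call begins. There is no depth.
- close_job(): hands the job in; it is judged then, once.
Trained networks look in a picture, given as the dict that the camera call returned (one of the last four; its "shot" number tells which), for a name from the list of things; names that differ only in an ending like _2 or _b are one class to them, and where a whole thing is asked for, a point or a joint stands for the part that bears it (a point fixed in the world has none). Each returns a list of dicts, best first, with "confidence" (0 to 1); they miss things now and then, are a little off and sometimes report something else, mostly with a low value. They report only what shows in the picture. A call takes as long as a camera call. They do not tell look-alikes from the thing itself.
- trace(thing, picture): "mask" (384x512 bool, what is visible of it) and "bbox" ([left, top, right, bottom] in pixels, round what is visible of it).
- landmark_of(thing, picture): "uv" ([column, row] in pixels: a listed point, or the origin of a listed thing).
The state is a dict: "time": time; "qpos": joint angles; "qd": joint speeds; "tau": joint torques, N m; "eef_pos": TCP position; "orientation": TCP orientation; "ft_force": force on the tool from outside, world axes, zero at the start; "wrist_torque": the same for the moment, N m; "width": opening from 0.0 (shut) to 1.0 (fully open); "gripper_force": force on a finger pad.
Only numpy, scipy, OpenCV 4.12 (cv2) and the standard library are available. Lean on these libraries where they do the work, as an engineer would, in place of code of your own. Each camera call takes 0.05 s, during which the arm holds its last target. There are 200 camera calls.

## Working session

There is one attempt and no reset: what is moved stays moved. The work goes in short steps, Python scripts to look and compute and a tool call to move; the robot and the scene stay as the last step left them, time stands still between calls to the robot, and variables do not carry over. Pictures are saved under pics/ and viewed, at most 10 in all, crops included, and the job is handed in when it is done.

Besides the shell and the picture viewer there is one more tool, called after "Request:" as name(argument=value, ...), one argument or row to a line, values as JSON. carry_out: Moves the arm, as the interface text tells. Its arguments: {"type":"object","properties":{"series":{"type":"array","items":{"type":"array","items":{"type":"number"}}},"fingers":{"type":"number"}},"required":["series"]}

```bash
mkdir -p pics; cat > h.py <<'E'
import numpy as np, cv2
from workcell import *
def ray(c,uv):
    K=np.array([[c["fx"],0,c["cx"]],[0,c["fy"],c["cy"]],[0,0,1]]);R=cv2.Rodrigues(np.array(c["rvec"],float))[0]
    p=cv2.undistortPoints(np.array([[uv]],float),K,np.array(c["dist"],float))[0,0]
    return -R.T@np.array(c["tvec"],float).ravel(), R.T@np.array([p[0],p[1],1])
def atz(c,uv,z):
    o,d=ray(c,uv); return o+d*(z-o[2])/d[2]
def proj(c,P):
    K=np.array([[c["fx"],0,c["cx"]],[0,c["fy"],c["cy"]],[0,0,1]])
    return cv2.projectPoints(np.array(P,float).reshape(-1,3),np.array(c["rvec"],float),np.array(c["tvec"],float),K,np.array(c["dist"],float))[0][:,0]
def tri(obs):
    A=np.zeros((3,3));b=np.zeros(3)
    for c,uv in obs:
        o,d=ray(c,uv);d=d/np.linalg.norm(d);M=np.eye(3)-np.outer(d,d);A+=M;b+=M@o
    return np.linalg.solve(A,b)
E
python3 - <<'E'
from h import *
np.set_printoptions(precision=4,suppress=True)
s=get_obs();print(s,nose_length)
ims=[]
H=dict(boss=.043,knob_mid=.05,crank=0,square_end=.083,shaft_top=.099,panel=.075,strip_place=.064,pitcher=0,bay=0)
for n in("scene","side"):
    c=capture(n);ims.append(c["img"])
    cv2.imwrite(f"pics/{n}0.png",c["img"][:,:,::-1])
    for t in H:
        for r in landmark_of(t,c)[:5]: print(n,t,np.round(r["uv"],1),round(r["confidence"],2),atz(c,r["uv"],H[t]))
E
```

```text
{'time': 0.0, 'qpos': array([-0.0767,  0.6001, -0.0025,  1.6001,  0.0018,  0.9429, -0.0798]), 'qd': array([-0.0006,  0.0002,  0.0006,  0.0008, -0.0003,  0.0001,  0.0022]), 'tau': array([ -0.0009, -77.644 ,   1.5645, -25.8004,   0.0122,   0.0089,
         0.    ]), 'eef_pos': array([ 0.7245, -0.    ,  0.2444]), 'orientation': array([-2.2207, -2.2208,  0.0019]), 'ft_force': array([ 0.627 ,  0.7299, -0.3077]), 'wrist_torque': array([ 0.0414, -0.0111,  0.0346]), 'gripper_force': 0.0, 'width': 1.0005924208461137} 0.014
scene boss [172.  336.3] 0.81 [ 0.5186 -0.4262  0.043 ]
scene boss [232.6 377.9] 0.62 [ 0.7056 -0.4416  0.043 ]
scene boss [275.  157.2] 0.55 [0.5129 0.2155 0.043 ]
scene knob_mid [185.8 358.3] 0.9 [ 0.5802 -0.4552  0.05  ]
scene crank [233.8 377.8] 0.79 [ 0.7049 -0.439   0.    ]
scene crank [180.6 339.1] 0.71 [ 0.5317 -0.4201  0.    ]
scene crank [174.6 338.2] 0.3 [ 0.5159 -0.4255  0.    ]
scene crank [311.8 296. ] 0.22 [ 0.8042 -0.1534  0.    ]
scene square_end [254.1 222.6] 0.36 [ 0.57   -0.0549  0.083 ]
scene shaft_top [255.6 222.9] 0.5 [ 0.5779 -0.0609  0.099 ]
scene p
[... 301 characters left out ...]
.7379 -0.4473  0.043 ]
side knob_mid [267.  129.7] 0.7 [ 0.5851 -0.4555  0.05  ]
side knob_mid [240.  120.5] 0.69 [ 0.7054 -0.5167  0.05  ]
side crank [278.4 145.9] 0.82 [ 0.5345 -0.4173  0.    ]
side crank [234.3 140.9] 0.57 [ 0.7184 -0.4355  0.    ]
side square_end [254.8 183.9] 0.37 [ 0.582  -0.0522  0.083 ]
side shaft_top [252.9 178.4] 0.44 [ 0.5893 -0.0611  0.099 ]
side panel [279.2 141.5] 0.72 [ 0.5248 -0.3346  0.075 ]
side panel [261.  211.5] 0.66 [0.5454 0.0772 0.075 ]
side strip_place [263.7 240.7] 0.62 [0.5231 0.1963 0.064 ]
side pitcher [260.3 304.5] 0.69 [0.5112 0.3855 0.    ]
side bay [259.2 217.8] 0.93 [0.5586 0.0243 0.    ]
side bay [266.9 127.3] 0.72 [ 0.5967 -0.556   0.    ]
```

```bash
python3 - <<'E'
import cv2,numpy as np
a=cv2.imread("pics/scene0.png");b=cv2.imread("pics/side0.png")
cv2.imwrite("pics/ab.png",cv2.resize(np.hstack([a[:, :400],b[:,112:]]),(800,384)))
cv2.imwrite("pics/crop.png",np.hstack([cv2.resize(a[304:384,130:260],None,fx=3.07,fy=3.07,interpolation=2),cv2.resize(b[90:170,200:330],None,fx=3.07,fy=3.07,interpolation=2)]))
E
```

```text
(no output)
```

View pics/ab.png

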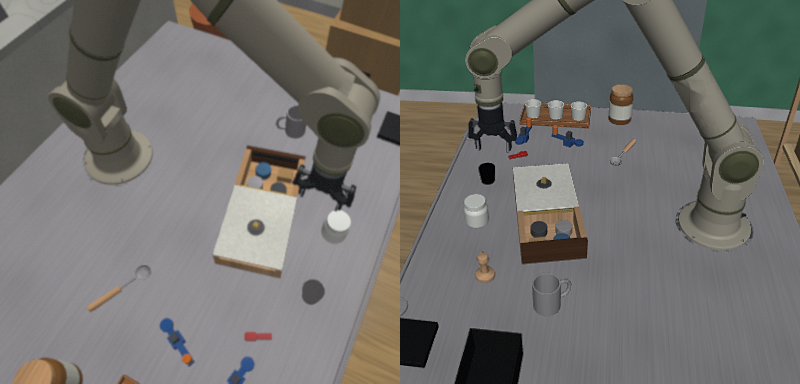

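View pics/crop.png

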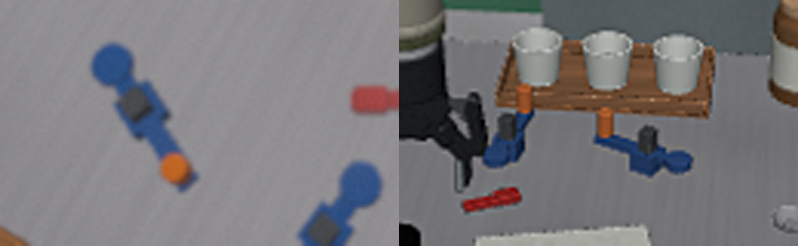

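Scene (172,336) / side (280,133) is crank A at about (0.525,-0.435), roughly 0.68 m from the base. Scene (233,378) / side (230,130) is crank B at about (0.72,-0.445), roughly 0.84 m. A is nearest to the base, so A is the one meant. The crop shows its orange knob at scene (187,358).

```bash
python3 - <<'E'
from h import *
np.set_printoptions(precision=4,suppress=True)
c=capture("wrist");cv2.imwrite("pics/w0.png",c["img"][:,:,::-1])
R=cv2.Rodrigues(c["rvec"])[0];print("cam",-R.T@c["tvec"],R.T[:,2])
H=dict(square_end=.083,shaft_top=.099,strip_place=.064,panel=.075)
for t in H:
    for r in landmark_of(t,c)[:3]: print(t,np.round(r["uv"],1),round(r["confidence"],2),atz(c,r["uv"],H[t]))
a=capture("scene");b=capture("side")
for n,u,v in(("boss",(172.0,336.3),(280.2,133.1)),("knob",(185.8,358.3),(267,129.7)),("shaft_top",(255.6,222.9),(252.9,178.4)),("strip",(271.5,154.8),(263.7,240.7))):
    print(n,tri([(a,u),(b,v)]))
E
```

```text
cam [0.7254 0.0732 0.3737] [-0.0003 -0.2896 -0.9572]
square_end [122.3 233.2] 0.89 [ 0.578  -0.0646  0.083 ]
shaft_top [118.4 237. ] 0.9 [ 0.5814 -0.0614  0.099 ]
shaft_top [123.1 136.1] 0.51 [0.6    0.0421 0.099 ]
shaft_top [307.8 267.9] 0.46 [ 0.7791 -0.0971  0.099 ]
panel [ 88.3 105.6] 0.84 [0.5578 0.0696 0.075 ]
boss [ 0.5257 -0.426   0.057 ]
knob [ 0.5827 -0.4547  0.0513]
shaft_top [ 0.5837 -0.0607  0.1009]
strip [0.5144 0.2007 0.0712]
```

Request:
carry_out(
  series=[
    [-0.08,0,-0.08,0],
    [-0.16,-0.04,-0.08,0],
    [-0.24,-0.08,-0.08,0],
    [-0.32,-0.14,-0.08,0],
    [-0.4,-0.2,-0.08,0],
    [-0.48,-0.24,-0.08,0],
    [-0.56,-0.24,-0.08,0],
    [-0.58,-0.24,-0.08,0],
  ],
)

```text
time: 2.15
eef_pos: [0.5798, -0.3498, 0.294]
orientation: [2.221, 2.221, 0.0]
ft_force: [1.3, -0.6, 0.2]
width: 0.998
gripper_force: 0.0
```

```bash
python3 - <<'E'
from h import *
np.set_printoptions(precision=4,suppress=True)
c=capture("wrist");cv2.imwrite("pics/w1.png",c["img"][:,:,::-1])
H=dict(boss=.043,knob_mid=.05,crank=0)
for t in H:
    for r in landmark_of(t,c)[:3]: print(t,np.round(r["uv"],1),round(r["confidence"],2),atz(c,r["uv"],H[t]))
E
```

```text
boss [216.4 217.2] 0.96 [ 0.5233 -0.4316  0.043 ]
boss [351.3 222.6] 0.7 [ 0.7118 -0.4398  0.043 ]
knob_mid [259.3 238.5] 0.96 [ 0.5829 -0.4607  0.05  ]
knob_mid [340.1 265.3] 0.68 [ 0.6996 -0.5035  0.05  ]
crank [219.8 205.6] 0.72 [ 0.5228 -0.4301  0.    ]
crank [343.4 209. ] 0.69 [ 0.7123 -0.4357  0.    ]
```

View pics/w1.png

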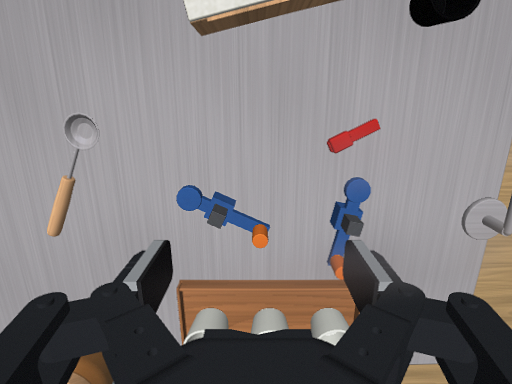

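View pics/w0.png

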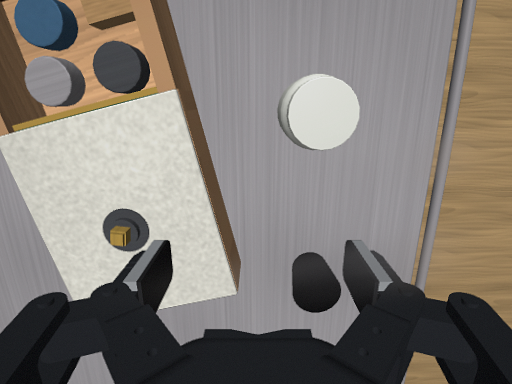

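w1 shows crank A with its boss at (217,217) and knob at (260,238), which is 66 mm apart and matches the 65 mm given. Its yaw is about -26°. w0 shows the brass square at (120,237) on the white deck. Next I rotate to align with the boss and hover for a closer look.

Request:
carry_out(
  series=[
    [-0.02,-0.014,0.03,-0.045],
    [-0.04,-0.028,0.06,-0.09],
    [-0.06,-0.042,0.09,-0.135],
    [-0.08,-0.056,0.12,-0.18],
    [-0.1,-0.07,0.15,-0.225],
    [-0.12,-0.084,0.18,-0.27],
    [-0.137,-0.095,0.2,-0.315],
    [-0.137,-0.095,0.22,-0.356],
  ],
)

```text
time: 3.15
eef_pos: [0.5237, -0.4303, 0.1606]
orientation: [-0.696, -3.063, 0.0]
ft_force: [0.3, -1.3, -0.4]
width: 1.003
gripper_force: 0.0
```

```bash
python3 - <<'E'
from h import *
np.set_printoptions(precision=4,suppress=True)
s=get_obs();R=cv2.Rodrigues(s["orientation"])[0];print(s["eef_pos"],R)
c=capture("wrist");cv2.imwrite("pics/w2.png",c["img"][:,:,::-1])
H=dict(boss=.043,knob_mid=.05,crank=0)
for t in H:
    for r in landmark_of(t,c)[:2]: print(t,np.round(r["uv"],1),round(r["confidence"],2),atz(c,r["uv"],H[t]))
y=np.radians(-26);o=np.array([.523,-.431,0]);im=c["img"][:,:,::-1].copy()
Rz=cv2.Rodrigues(np.array([0,0,y]))[0]
for z,h in((.058,.01),(.028,.017)):
    P=[o+Rz@np.array([a*h,b*h,z]) for a,b in((1,1),(1,-1),(-1,-1),(-1,1))]
    cv2.polylines(im,[np.round(proj(c,P)).astype(int)],True,(0,255,255),1)
cv2.imwrite("pics/w2o.png",cv2.resize(im[50:300,100:420],None,fx=2,fy=2))
w=cv2.imread("pics/w0.png");cv2.imwrite("pics/w0c.png",cv2.resize(w[190:280,70:170],None,fx=6,fy=6,interpolation=2))
E
```

```text
[ 0.5237 -0.4303  0.1606] [[-0.9018  0.432  -0.0005]
 [ 0.432   0.9018  0.    ]
 [ 0.0005 -0.0002 -1.    ]]
boss [324.1 344.6] 0.93 [ 0.7087 -0.4414  0.043 ]
boss [264.1 189.2] 0.61 [ 0.5267 -0.4257  0.043 ]
knob_mid [260.5 259.6] 0.7 [ 0.5843 -0.4566  0.05  ]
crank [259.8 177.4] 0.84 [ 0.5256 -0.429   0.    ]
crank [314.2 316.3] 0.71 [ 0.7075 -0.4437  0.    ]
```

View pics/w2o.png

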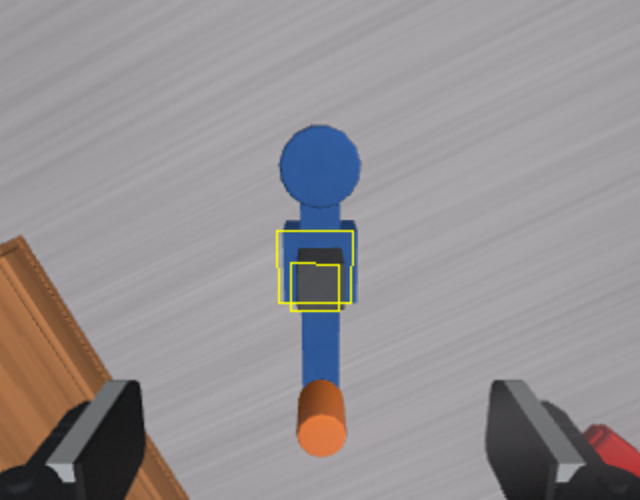

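View pics/w0c.png

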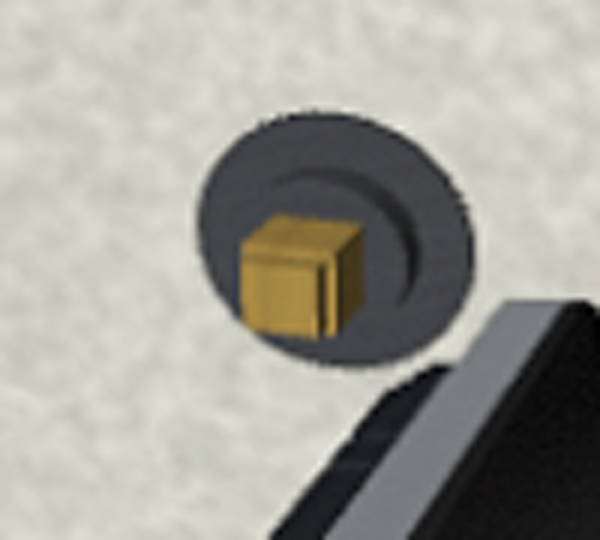

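w2o confirms the crank: the hub and boss edges are vertical in the image, so the yaw is right. The boss top is near (320,285) in the crop, about 1.5 mm to the right of my prediction along the closing line, so the grip will centre it. w0c shows the shaft's brass top turned differently from the bay, so I'll measure its angle from close up while carrying the crank.

Request:
carry_out(
  series=[
    [0,0.002,0.06,0],
    [0,0.002,0.12,0],
    [0,0.002,0.16,0],
    [0,0.002,0.18,0],
    [0,0.002,0.191,0],
    [0,0.002,0.191,0],
  ],
)

```text
time: 3.95
eef_pos: [0.5252, -0.4288, 0.047]
orientation: [0.705, 3.061, -0.0]
ft_force: [-0.2, -0.0, 0.0]
width: 1.001
gripper_force: 0.0
```

Request:
carry_out(
  series=[
    [0,0,0,0],
    [0,0,0,0],
    [0,0,0,0],
    [0,0,0,0],
    [0,0,0,0],
    [0,0,0,0],
    [0,0,0,0],
    [0,0,0,0],
  ],
  fingers=0,
)

```text
time: 4.75
eef_pos: [0.5247, -0.4293, 0.0472]
orientation: [0.705, 3.061, -0.001]
ft_force: [-1.3, 0.1, 5.4]
width: 0.22
gripper_force: 58.8
```

Request:
carry_out(
  series=[
    [0,0,-0.04,0],
    [0,0,-0.1,0],
    [0,0.01,-0.17,0],
    [0,0.05,-0.23,0],
    [0,0.1,-0.255,0],
    [0.01,0.16,-0.255,-0.03],
    [0.015,0.22,-0.255,-0.06],
    [0.02,0.28,-0.255,-0.08],
  ],
)

```text
time: 5.55
eef_pos: [0.587, -0.2715, 0.1994]
orientation: [-0.31, -3.126, -0.0]
ft_force: [-0.0, -0.0, -3.1]
width: 0.224
gripper_force: 59.5
```

```bash
python3 - <<'E'
from h import *
s=get_obs();R=cv2.Rodrigues(s["orientation"])[0];print(s["eef_pos"],s["width"],R.round(3).tolist())
d=np.array([.683,-.061,.2])-s["eef_pos"];print(R.T@d/.6)
E
```

```text
[ 0.5869594  -0.27147714  0.19942147] 0.22374645058824333 [[-0.981, 0.196, -0.001], [0.196, 0.981, 0.0], [0.001, -0.0, -1.0]]
[-0.08803898  0.3754037  -0.00104168]
```

Request:
carry_out(
  series=[
    [-0.015,0.06,0,0],
    [-0.03,0.13,0,-0.01],
    [-0.05,0.2,0,-0.03],
    [-0.07,0.27,0,-0.05],
    [-0.088,0.34,0,-0.05],
    [-0.088,0.375,0,-0.05],
    [-0.088,0.375,0,-0.05],
    [-0.088,0.375,0,-0.05],
  ],
)

```text
time: 6.35
eef_pos: [0.6833, -0.0627, 0.1989]
orientation: [-0.067, -3.139, 0.001]
ft_force: [-0.3, -0.7, -3.3]
width: 0.219
gripper_force: 59.4
```

```bash
python3 - <<'E'
from h import *
np.set_printoptions(precision=4,suppress=True)
s=get_obs();R=cv2.Rodrigues(s["orientation"])[0];print(s["eef_pos"],s["width"],s["qpos"],np.degrees(np.arctan2(R[1,1],R[0,1])))
c=capture("wrist");cv2.imwrite("pics/w3.png",c["img"][:,:,::-1])
H=dict(square_end=.083,shaft_top=.099,knob_mid=.2-.046+.05,boss=.2-.003,crank=.154)
for t in H:
    for r in landmark_of(t,c)[:2]: print(t,np.round(r["uv"],1),round(r["confidence"],2),atz(c,r["uv"],H[t]))
u=landmark_of("shaft_top",c)[0]["uv"];x,y=int(u[0]),int(u[1])
print(x,y,c["fx"])
im=c["img"][:,:,::-1];y0=max(y-40,0);x0=max(x-50,0);print(x0,y0)
a=cv2.resize(im[y0:y0+80,x0:x0+100],(500,400),interpolation=2)
b=cv2.resize(im,(300,225));p=np.zeros((400,800,3),np.uint8);p[:,:500]=a;p[:225,500:]=b
cv2.imwrite("pics/w3c.png",p)
E
```

```text
[ 0.6833 -0.0627  0.1989] 0.2193605850080554 [ 0.2505  0.6262 -0.3832  1.7183  0.2949  0.856   1.2657] 87.54013451219997
square_end [247.9  57.7] 0.61 [ 0.5774 -0.0661  0.083 ]
shaft_top [251.   52.8] 0.67 [ 0.5763 -0.0633  0.099 ]
boss [257.2 251.6] 0.78 [ 0.6814 -0.0632  0.197 ]
crank [259.2 224. ] 0.96 [ 0.6853 -0.0622  0.154 ]
crank [347.4  44.2] 0.51 [ 0.5822 -0.0101  0.154 ]
251 52 294.09828277333287
201 12
```

View pics/w3c.png

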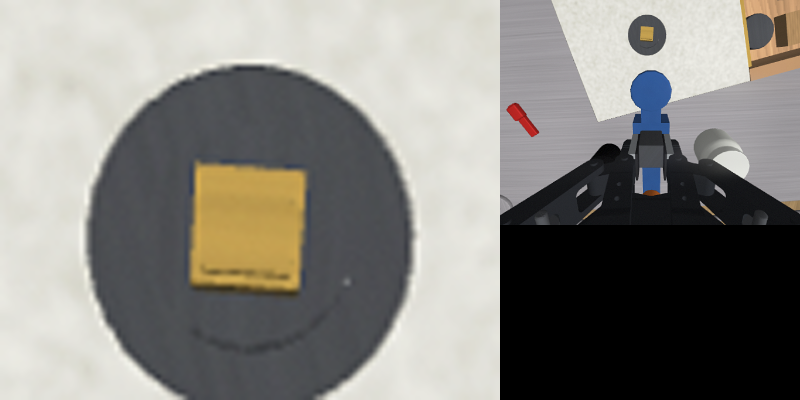

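w3c shows the brass square at about (250,57), turned roughly 5° in the image, and the held crank below it at about (257,250). I'll fit the square's outline and overlay my prediction for the crank.

```bash
cat > fit.py <<'E'
from h import *
from scipy.optimize import minimize
np.set_printoptions(precision=4,suppress=True)
s=get_obs();c=capture("wrist");im=c["img"];S=8
x0,y0,w,h=200,10,100,90
big=cv2.resize(im[y0:y0+h,x0:x0+w],None,fx=S,fy=S,interpolation=cv2.INTER_CUBIC)
hsv=cv2.cvtColor(big,cv2.COLOR_RGB2HSV)
m=((hsv[...,0]>10)&(hsv[...,0]<35)&(hsv[...,1]>110)).astype(np.uint8)
n,l,st,_=cv2.connectedComponentsWithStats(m);k=1+np.argmax(st[1:,4]);m=(l==k).astype(np.uint8);print(st[k])
def model(p):
    Rz=cv2.Rodrigues(np.array([0,0,p[2]]))[0];P=[]
    for z,hh in((.083,.008),(.095,.008),(.099,.0065)):
        P+=[np.array([p[0],p[1],z])+Rz@np.array([a*hh,b*hh,0]) for a,b in((1,1),(1,-1),(-1,-1),(-1,1))]
    q=proj(c,P);q=((q-[x0,y0]+.5)*S-.5)
    hull=cv2.convexHull(q.astype(np.float32));o=np.zeros_like(m);cv2.fillPoly(o,[np.round(hull*16).astype(int)],1,shift=4);return o
f=lambda v:(model([v[0]/1e3,v[1]/1e3,v[2]/50])!=m).sum()/m.sum()
best=min((minimize(f,[578,-63,y*50],method="Nelder-Mead",options=dict(initial_simplex=[[578,-63,y*50],[582,-63,y*50],[578,-60,y*50],[578,-63,y*50+4]])) for y in(-.2,-.1,0,.1)),key=lambda r:r.fun)
p=best.x/[1e3,1e3,50];print("square",p,np.degrees(p[2]),best.fun)
R=cv2.Rodrigues(s["orientation"])[0];ty=np.arctan2(R[1,1],R[0,1])-np.pi/2;print("tcp",s["eef_pos"],"crankyaw",np.degrees(ty))
o=s["eef_pos"]-[0,0,.046];v=im[:,:,::-1].copy();v=cv2.resize(v[100:300,180:340],None,fx=3,fy=3,interpolation=2)
Rz=cv2.Rodrigues(np.array([0,0,ty]))[0]
for z,hh in((.058,.01),(.028,.017)):
    P=[o+Rz@np.array([a*hh,b*hh,z]) for a,b in((1,1),(1,-1),(-1,-1),(-1,1))]
    cv2.polylines(v,[np.round((proj(c,P)-[180,100])*3).astype(int)],True,(0,255,255),1)
cv2.imwrite("pics/w4.png",v)
E
python3 fit.py
```

```text
[  324   273   183   209 34140]
square [ 0.5784 -0.0642 -0.1066] -6.1091730246556715 0.033362624487404804
tcp [ 0.6836 -0.0639  0.1997] crankyaw -2.5956900080481233
```

View pics/w4.png

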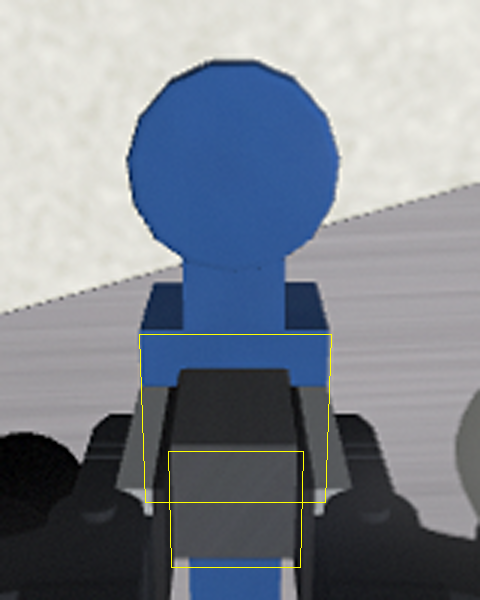

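w4: the hub and boss sit about 1 mm toward the camera compared with TCP-centred, and are centred laterally. Square fit: (0.5784,-0.0642), yaw -6.1°. So I hover the crank over it, with the TCP target at (0.5793,-0.0642).

Request:
carry_out(
  series=[
    [0.05,-0.003,0.01,0.01],
    [0.1,-0.006,0.03,0.0195],
    [0.15,-0.0084,0.06,0.0195],
    [0.1737,-0.0084,0.08,0.0195],
    [0.1737,-0.0084,0.0845,0.0195],
    [0.1737,-0.0084,0.0845,0.0195],
    [0.1737,-0.0084,0.0845,0.0195],
  ],
)

```text
time: 7.45
eef_pos: [0.5811, -0.0633, 0.1496]
orientation: [0.165, 3.135, 0.0]
ft_force: [1.0, 0.8, -2.4]
width: 0.221
gripper_force: 59.5
```

```bash
python3 - <<'E'
from h import *
np.set_printoptions(precision=4,suppress=True)
s=get_obs();R=cv2.Rodrigues(s["orientation"])[0];print(s["eef_pos"],s["ft_force"],np.degrees(np.arctan2(R[1,1],R[0,1])))
for n in("scene","side"):
    c=capture(n);cv2.imwrite(f"pics/{n}1.png",c["img"][:,:,::-1])
    e=s["eef_pos"]
    for t,z in(("boss",-.003),("knob_mid",.004),("crank",-.046)):
        for r in landmark_of(t,c)[:3]: print(n,t,np.round(r["uv"],1),round(r["confidence"],2),atz(c,r["uv"],e[2]+z)-e)
E
```

```text
[ 0.5811 -0.0633  0.1496] [ 1.0303  0.7678 -2.3775] 83.95695937979266
scene boss [255.1 215.2] 0.89 [-0.0045  0.0019 -0.003 ]
scene boss [233.3 378. ] 0.6 [ 0.134  -0.3802 -0.003 ]
scene knob_mid [280.4 225.4] 0.57 [0.0719 0.0015 0.004 ]
scene crank [234.1 379.8] 0.71 [ 0.1341 -0.3817 -0.046 ]
scene crank [254.9 224.2] 0.59 [-0.0022 -0.0042 -0.046 ]
scene crank [274.9 163.5] 0.5 [-0.0413  0.2138 -0.046 ]
side boss [234.4 132.1] 0.79 [ 0.1034 -0.2068 -0.003 ]
side boss [255.  165.9] 0.67 [ 0.0011 -0.0044 -0.003 ]
side knob_mid [236.6 163.3] 0.8 [ 0.0624 -0.003   0.004 ]
side knob_mid [241.2 121.6] 0.64 [ 0.088  -0.2719  0.004 ]
side crank [254.3 177.4] 0.59 [ 0.0033  0.0023 -0.046 ]
side crank [232.9 141.2] 0.46 [ 0.1117 -0.2112 -0.046 ]
```

Request:
carry_out(
  series=[
    [0.001,-0.001,0.004,0],
    [0.001,-0.001,0.008,0],
    [0.001,-0.001,0.012,0],
    [0.001,-0.001,0.015,0],
    [0.001,-0.001,0.015,0],
  ],
)

```text
time: 8.35
eef_pos: [0.5786, -0.0638, 0.1396]
orientation: [-0.165, -3.137, 0.0]
ft_force: [-0.0, -0.9, -2.3]
width: 0.225
gripper_force: 59.5
```

Request:
carry_out(
  series=[
    [0,0,0.003,0],
    [0,0,0.006,0],
    [0,0,0.009,0],
    [0,0,0.012,0],
    [0,0,0.012,0],
  ],
)

```text
time: 8.85
eef_pos: [0.5787, -0.0638, 0.1325]
orientation: [-0.165, -3.137, 0.0]
ft_force: [0.0, 0.7, -2.6]
width: 0.222
gripper_force: 59.5
```

Request:
carry_out(
  series=[
    [0,0,0.002,0],
    [0,0,0.004,0],
    [0,0,0.005,0],
    [0,0,0.005,0],
  ],
)

```text
time: 9.25
eef_pos: [0.5789, -0.0638, 0.1301]
orientation: [0.165, 3.137, -0.0]
ft_force: [-1.0, 0.3, 2.9]
width: 0.224
gripper_force: 60.2
```

Request:
carry_out(
  series=[
    [0,0,0,0],
    [0,0,0,0],
    [0,0,0,0],
    [0,0,0,0],
    [0,0,-0.03,0],
    [0,0,-0.09,0],
  ],
  fingers=0.6,
)

```text
time: 9.85
eef_pos: [0.5774, -0.0638, 0.1822]
orientation: [-0.164, -3.132, -0.0]
ft_force: [0.7, -0.0, -0.5]
width: 0.598
gripper_force: 0.0
```

Request:
carry_out(
  series=[
    [-0.03,0,0,0],
    [-0.07,0,0,0],
    [-0.1083,0,0,0],
    [-0.1083,0,0,0],
  ],
)

```text
time: 10.25
eef_pos: [0.6461, -0.0709, 0.1837]
orientation: [0.166, 3.135, 0.001]
ft_force: [-0.6, 0.3, -0.1]
width: 0.602
gripper_force: 0.0
```

```bash
python3 - <<'E'
from h import *
np.set_printoptions(precision=4,suppress=True)
s=get_obs();print(s["eef_pos"],s["width"],s["ft_force"])
c=capture("wrist");v=c["img"][:,:,::-1].copy()
for t,z in dict(boss=.126,knob_mid=.133,crank=.083).items():
    for r in landmark_of(t,c)[:2]: print(t,np.round(r["uv"],1),round(r["confidence"],2),atz(c,r["uv"],z))
o=np.array([.5788,-.0638,.083]);Rz=cv2.Rodrigues(np.array([0,0,np.radians(-6.1)]))[0]
for z,hh in((.058,.01),(.028,.017)):
    P=[o+Rz@np.array([a*hh,b*hh,z]) for a,b in((1,1),(1,-1),(-1,-1),(-1,1))]
    cv2.polylines(v,[np.round(proj(c,P)).astype(int)],True,(0,255,255),1)
P=[o+Rz@np.array([.065+.011*np.cos(a),.011*np.sin(a),.066]) for a in np.arange(0,6.28,.3)]
cv2.polylines(v,[np.round(proj(c,P)).astype(int)],True,(0,0,255),1)
cv2.imwrite("pics/w5.png",cv2.resize(v[60:360,90:420],None,fx=1.9,fy=1.9))
E
```

```text
[ 0.6461 -0.0709  0.1837] 0.6017973992057838 [-0.6227  0.2902 -0.0947]
boss [257.8 111.6] 0.75 [ 0.5795 -0.0641  0.126 ]
knob_mid [256.8 213.8] 0.91 [ 0.6435 -0.0715  0.133 ]
crank [257.9 108. ] 0.93 [ 0.5784 -0.0638  0.083 ]
```

View pics/w5.png

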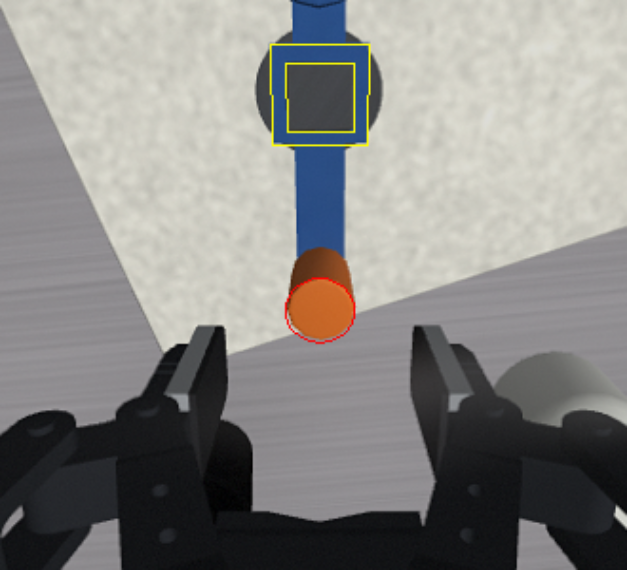

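w5 shows the crank seated: the predicted hub, boss and knob outlines match at crop pixels (320,95) and (320,310). Next I grip the knob.

Request:
carry_out(
  series=[
    [0,0,0.03,0],
    [0,0,0.06,0],
    [0,0,0.08,0],
    [0,0,0.088,0],
    [0,0,0.088,0],
  ],
)

```text
time: 10.95
eef_pos: [0.643, -0.0706, 0.1305]
orientation: [-0.165, -3.136, 0.0]
ft_force: [0.1, -0.3, 0.7]
width: 0.598
gripper_force: 0.0
```

Request:
carry_out(
  series=[
    [0,0,0,0],
    [0,0,0,0],
    [0,0,0,0],
    [0,0,0,0],
    [0,0,0,0],
    [0,0,0,0],
  ],
  fingers=0,
)

```text
time: 11.55
eef_pos: [0.6441, -0.0707, 0.1315]
orientation: [0.165, 3.136, 0.0]
ft_force: [2.6, -0.2, 3.6]
width: 0.239
gripper_force: 58.7
```

```bash
cat > st.py <<'E'
from h import *
np.set_printoptions(precision=4,suppress=True)
S=np.array([.5789,-.0638]);s=get_obs();e=s["eef_pos"];d=e[:2]-S;R=cv2.Rodrigues(s["orientation"])[0]
a=np.arctan2(d[1],d[0]);t=np.array([np.sin(a),-np.cos(a)]);F=s["ft_force"]
print("t",s["time"],"pos",e,"r",np.hypot(*d),"ang",np.degrees(a),"F",F,"Ft",F[:2]@t,"tooly",np.degrees(np.arctan2(R[1,1],R[0,1])),"q",s["qpos"],s["width"])
E
python3 st.py
```

```text
t 11.55 pos [ 0.6441 -0.0707  0.1315] r 0.06557746277416063 ang -6.015033757301796 F [ 2.5802 -0.1619  3.5814] Ft -0.10935950588947295 tooly 83.968634075704 q [ 0.2417  0.6599 -0.3381  1.8613  0.3321  0.674   1.1734] 0.23872608907586185
```

Request:
carry_out(
  series=[
    [0.0037,-0.028,0,0],
    [0.0145,-0.0542,0,0],
    [0.0317,-0.0766,0,0],
    [0.0542,-0.0938,0,0],
    [0.0803,-0.1046,0,0],
    [0.1083,-0.1083,0,0],
    [0.1364,-0.1046,0,0],
    [0.1625,-0.0938,0,0],
  ],
)

```text
time: 12.35
eef_pos: [0.5411, -0.1173, 0.1314]
orientation: [0.167, 3.133, 0.001]
ft_force: [8.7, 4.8, -1.8]
width: 0.24
gripper_force: 58.8
```

```bash
python3 st.py; python3 - <<'E'
from h import *
c=capture("side");p=[r for r in landmark_of("panel",c)];print([(np.round(r["uv"],1),atz(c,r["uv"],.075)) for r in p])
for t,z in(("boss",.126),("crank",.083)):print(t,[(np.round(r["uv"],1),atz(c,r["uv"],z)) for r in landmark_of(t,c)[:3]])
E
```

```text
t 12.35 pos [ 0.5411 -0.1173  0.1314] r 0.06544824309596863 ang -125.23363212879588 F [ 8.7432  4.8231 -1.7814] Ft -4.359009524057003 tooly 83.89043612577656 q [ 0.3464  0.5727 -0.3378  2.0794  0.3556  0.5399  1.2158] 0.2404566768413048
[(array([259.1, 215. ]), array([0.54939488, 0.09453098, 0.075     ]))]
boss [(array([233.5, 131.9]), array([ 0.6944116 , -0.30390149,  0.126     ])), (array([257.6, 167.8]), array([ 0.57609899, -0.08615302,  0.126     ]))]
crank [(array([254.3, 181.3]), array([ 0.58550988, -0.06629112,  0.083     ])), (array([234. , 142.1]), array([ 0.6937744 , -0.30022698,  0.083     ])), (array([188.1, 224.4]), array([0.75950537, 0.17058775, 0.083     ]))]
```

Request:
carry_out(
  series=[
    [0.0224,0.0172,0,0],
    [0.0397,0.0397,0,0],
    [0.0505,0.0658,0,0],
    [0.0542,0.0938,0,0],
    [0.0505,0.1219,0,0],
    [0.0397,0.148,0,0],
    [0.0224,0.1704,0,0],
    [0,0.1876,0,0],
  ],
)

```text
time: 13.35
eef_pos: [0.55, -0.0051, 0.131]
orientation: [-0.165, -3.132, 0.004]
ft_force: [-5.2, -1.8, 9.9]
width: 0.24
gripper_force: 60.4
```

Request:
carry_out(
  series=[
    [-0.0261,0.0108,0,0],
    [-0.0542,0.0145,0,0],
    [-0.0822,0.0108,0,0],
    [-0.1083,0,0,0],
    [-0.1308,-0.0172,0,0],
    [-0.148,-0.0397,0,0],
    [-0.1588,-0.0658,0,0],
    [-0.1625,-0.0938,0,0],
  ],
)

```text
time: 14.15
eef_pos: [0.6444, -0.0702, 0.1313]
orientation: [0.164, 3.136, 0.002]
ft_force: [1.8, 5.0, 4.7]
width: 0.238
gripper_force: 59.8
```

```bash
python3 st.py
```

```text
t 14.15 pos [ 0.6444 -0.0702  0.1313] r 0.06578557421757535 ang -5.5414179941316375 F [1.7797 4.9765 4.7114] Ft -5.12505399452711 tooly 84.01313402972333 q [ 0.2407  0.6604 -0.3368  1.8607  0.3286  0.6737  1.177 ] 0.23787329689338063
```

Request:
carry_out(
  series=[
    [0.0037,-0.028,0,0],
    [0.0145,-0.0542,0,0],
    [0.0317,-0.0766,0,0],
    [0.0542,-0.0938,0,0],
    [0.0803,-0.1046,0,0],
    [0.1083,-0.1083,0,0],
    [0.1364,-0.1046,0,0],
    [0.1625,-0.0938,0,0],
  ],
)

```text
time: 14.95
eef_pos: [0.5411, -0.1172, 0.1313]
orientation: [0.167, 3.134, 0.0]
ft_force: [7.8, 3.6, -0.2]
width: 0.238
gripper_force: 59.4
```

Request:
carry_out(
  series=[
    [0.0224,0.0172,0,0],
    [0.0397,0.0397,0,0],
    [0.0505,0.0658,0,0],
    [0.0542,0.0938,0,0],
    [0.0505,0.1219,0,0],
    [0.0397,0.148,0,0],
    [0.0224,0.1704,0,0],
    [0,0.1876,0,0],
  ],
)

```text
time: 15.75
eef_pos: [0.55, -0.0051, 0.131]
orientation: [-0.165, -3.133, 0.004]
ft_force: [-4.1, -2.8, 10.3]
width: 0.239
gripper_force: 60.5
```

Request:
carry_out(
  series=[
    [-0.0261,0.0108,0,0],
    [-0.0542,0.0145,0,0],
    [-0.0822,0.0108,0,0],
    [-0.1083,0,0,0],
    [-0.1308,-0.0172,0,0],
    [-0.148,-0.0397,0,0],
    [-0.1588,-0.0658,0,0],
    [-0.1625,-0.0938,0,0],
  ],
)

```text
time: 16.55
eef_pos: [0.6444, -0.0702, 0.1313]
orientation: [0.164, 3.136, 0.002]
ft_force: [1.3, 4.4, 5.6]
width: 0.239
gripper_force: 59.9
```

```bash
python3 st.py;python3 - <<'E'
from h import *
for n in("side","scene","wrist"):
    c=capture(n);cv2.imwrite(f"pics/{n}6.png",c["img"][:,:,::-1])
    for t,z in(("panel",.075),("strip_place",.064)): print(n,t,[(np.round(r["uv"],1),round(r["confidence"],2),atz(c,r["uv"],z)) for r in landmark_of(t,c)[:2]])
E
```

```text
t 16.55 pos [ 0.6444 -0.0702  0.1313] r 0.06580397570859167 ang -5.549392192149127 F [1.2542 4.3814 5.5824] Ft -4.482194070437089 tooly 84.01353067676997 q [ 0.2389  0.66   -0.3341  1.8608  0.3261  0.673   1.1794] 0.23896501546352034
side panel [(array([259.5, 230.3]), 0.6, array([0.53961605, 0.16410677, 0.075     ]))]
side strip_place [(array([263.7, 243.3]), 0.66, array([0.5218432 , 0.20728895, 0.064     ])), (array([255.3, 180.9]), 0.44, array([ 0.58591345, -0.09343029,  0.064     ]))]
scene panel []
scene strip_place []
wrist panel []
wrist strip_place []
```

Request:
carry_out(
  series=[
    [0.0037,-0.028,0,0],
    [0.0145,-0.0542,0,0],
    [0.0317,-0.0766,0,0],
    [0.0542,-0.0938,0,0],
    [0.0803,-0.1046,0,0],
    [0.1083,-0.1083,0,0],
    [0.1364,-0.1046,0,0],
    [0.1625,-0.0938,0,0],
  ],
)

```text
time: 17.8
eef_pos: [0.541, -0.1172, 0.1313]
orientation: [0.168, 3.134, 0.0]
ft_force: [8.4, 3.4, 0.9]
width: 0.238
gripper_force: 59.6
```

Request:
carry_out(
  series=[
    [0.0118,0.0079,0,0],
    [0.0224,0.0172,0,0],
    [0.0318,0.0279,0,0],
    [0.0397,0.0397,0,0],
    [0.0459,0.0524,0,0],
    [0.0505,0.0658,0,0],
    [0.0532,0.0797,0,0],
    [0.0542,0.0938,0,0],
  ],
)

```text
time: 18.6
eef_pos: [0.5138, -0.0578, 0.1311]
orientation: [-0.167, -3.137, 0.002]
ft_force: [4.4, -4.8, 5.4]
width: 0.238
gripper_force: 60.0
```

```bash
python3 st.py;python3 - <<'E'
from h import *
S=np.array([.5789,-.0638]);u=np.array([-np.sin(np.radians(15)),np.cos(np.radians(15))])
for n in("side","scene"):
    c=capture(n);cv2.imwrite(f"pics/{n}7.png",c["img"][:,:,::-1])
    for t,z in(("panel",.075),("strip_place",.064)): print(n,t,[(np.round(r["uv"],1),round(r["confidence"],2),(atz(c,r["uv"],z)[:2]-S)@u) for r in landmark_of(t,c)[:2]])
    if n=="side":
        v=c["img"][:,:,::-1].copy()
        for r in (.25,.26,.27,.28):pass
        cv2.imwrite("pics/z7.png",cv2.resize(v[170:290,200:340],None,fx=5,fy=5,interpolation=2))
E
```

```text
t 18.6 pos [ 0.5138 -0.0578  0.1311] r 0.06538726802628345 ang 174.7284148914154 F [ 4.3642 -4.8131  5.3831] Ft -4.391744608756416 tooly 83.90582270504784 q [ 0.2257  0.5405 -0.3162  2.1589  0.3497  0.4903  1.1054] 0.23802302594797817
side panel [(array([261.6, 234.7]), 0.89, np.float64(0.2503882728628664))]
side strip_place [(array([263.9, 239.8]), 0.6, np.float64(0.2619588461660951))]
scene panel [(array([270.5, 166.9]), 0.87, np.float64(0.2215985120788915))]
scene strip_place [(array([275. , 157.4]), 0.65, np.float64(0.27032470747676685))]
```

View pics/z7.png

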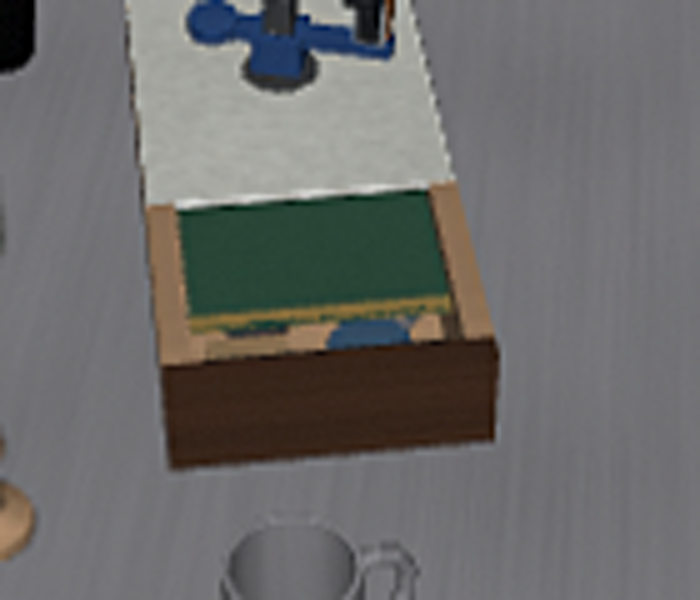

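z7: the brass leading edge is at about row 320, the post's inner edge at about row 352 and the deck edge at about row 197. That puts the edge about 27 mm short of the post, so roughly 15–25 mm remains to the strip. From here I go in smaller steps.

Request:
carry_out(
  series=[
    [-0.0009,0.0141,0,0],
    [-0.0037,0.028,0,0],
    [-0.0082,0.0415,0,0],
    [-0.0145,0.0542,0,0],
    [-0.0224,0.066,0,0],
    [-0.0317,0.0766,0,0],
    [-0.0424,0.0859,0,0],
    [-0.0542,0.0938,0,0],
  ],
)

```text
time: 19.7
eef_pos: [0.5502, -0.0049, 0.1309]
orientation: [-0.165, -3.133, 0.003]
ft_force: [-3.9, -2.8, 11.9]
width: 0.237
gripper_force: 60.8
```

```bash
python3 st.py; cat > gen.py <<'E'
import numpy as np,sys
a,step,rows,calls=map(float,sys.argv[1:])
k=.065/.6
for i in range(int(calls)):
    p=np.radians(a+i*step);t=p+np.radians(step)*np.minimum(np.arange(1,rows+2)/rows,1)
    print(round(a+(i+1)*step,1),[[round(k*(np.cos(p)-np.cos(x)),5),round(-k*(np.sin(x)-np.sin(p)),5),0,0] for x in t])
E
python3 gen.py 240 15 4 8
```

```text
t 19.7 pos [ 0.5502 -0.0049  0.1309] r 0.06550273600335134 ang 115.97341597386209 F [-3.8893 -2.8098 11.9123] Ft -4.727040401642242 tooly 83.9663716902513 q [ 0.1235  0.5699 -0.3137  2.0829  0.3321  0.5405  1.034 ] 0.23655310906902846
255.0 [[np.float64(-0.00625), np.float64(0.00334), 0, 0], [np.float64(-0.01271), np.float64(0.00627), 0, 0], [np.float64(-0.01934), np.float64(0.00876), 0, 0], [np.float64(-0.02613), np.float64(0.01082), 0, 0], [np.float64(-0.02613), np.float64(0.01082), 0, 0]]
270.0 [[np.float64(-0.0069), np.float64(0.00161), 0, 0], [np.float64(-0.0139), np.float64(0.00276), 0, 0], [np.float64(-0.02095), np.float64(0.00346), 0, 0], [np.float64(-0.02804), np.float64(0.00369), 0, 0], [np.float64(-0.02804), np.float64(0.00369), 0, 0]]
285.0 [[np.float64(-0.00709), np.float64(-0.00023), 0, 0], [np.float64(-0.01414), np.float64(-0.00093), 0, 0], [np.float64(-0.02113), np.float64(-0.00208), 0, 0], [np.float64(-0.02804), np.float64(-0.00369), 0, 0], [np.float64(-0.02804), np.float64(-0.00369), 0, 0]]
300.0 [[np.float64(-0.00678), np.float64(-0.00206), 0, 0], [np.float64(-0.01
[... 556 characters left out ...]
065), 0, 0], [np.float64(-0.01347), np.float64(-0.01642), 0, 0], [np.float64(-0.01722), np.float64(-0.02244), 0, 0], [np.float64(-0.01722), np.float64(-0.02244), 0, 0]]
345.0 [[np.float64(-0.00334), np.float64(-0.00625), 0, 0], [np.float64(-0.00627), np.float64(-0.01271), 0, 0], [np.float64(-0.00876), np.float64(-0.01934), 0, 0], [np.float64(-0.01082), np.float64(-0.02613), 0, 0], [np.float64(-0.01082), np.float64(-0.02613), 0, 0]]
360.0 [[np.float64(-0.00161), np.float64(-0.0069), 0, 0], [np.float64(-0.00276), np.float64(-0.0139), 0, 0], [np.float64(-0.00346), np.float64(-0.02095), 0, 0], [np.float64(-0.00369), np.float64(-0.02804), 0, 0], [np.float64(-0.00369), np.float64(-0.02804), 0, 0]]
```

Request:
carry_out(
  series=[
    [-0.0063,0.0033,0,0],
    [-0.0127,0.0063,0,0],
    [-0.0193,0.0088,0,0],
    [-0.0261,0.0108,0,0],
  ],
)

```text
time: 20.1
eef_pos: [0.5665, 0.0005, 0.131]
orientation: [-0.164, -3.133, 0.002]
ft_force: [-4.6, 1.7, 12.8]
width: 0.24
gripper_force: 60.9
```

```bash
python3 st.py
```

```text
t 20.1 pos [0.5665 0.0005 0.131 ] r 0.065485944887144 ang 100.95742022236828 F [-4.6429  1.7463 12.7754] Ft -4.2263045828108865 tooly 83.99834765378829 q [ 0.1165  0.5842 -0.3159  2.0465  0.3279  0.5628  1.0355] 0.2399171317186313
```

Request:
carry_out(
  series=[
    [-0.0069,0.0016,0,0],
    [-0.0139,0.0028,0,0],
    [-0.021,0.0035,0,0],
    [-0.028,0.0037,0,0],
  ],
)

```text
time: 20.5
eef_pos: [0.5836, 0.0015, 0.131]
orientation: [-0.164, -3.134, 0.001]
ft_force: [-3.0, 2.2, 11.6]
width: 0.244
gripper_force: 61.0
```

Tangential force is about -3.2 N, so no contact yet.

Request:
carry_out(
  series=[
    [-0.0071,-0.0002,0,0],
    [-0.0141,-0.0009,0,0],
    [-0.0211,-0.0021,0,0],
    [-0.028,-0.0037,0,0],
  ],
)

```text
time: 20.9
eef_pos: [0.6004, -0.0018, 0.1311]
orientation: [-0.163, -3.134, -0.0]
ft_force: [-2.8, 3.6, 10.6]
width: 0.241
gripper_force: 60.9
```

Request:
carry_out(
  series=[
    [-0.0068,-0.0021,0,0],
    [-0.0134,-0.0046,0,0],
    [-0.0199,-0.0075,0,0],
    [-0.0261,-0.0108,0,0],
  ],
)

```text
time: 21.3
eef_pos: [0.6157, -0.0094, 0.1311]
orientation: [-0.163, -3.135, -0.002]
ft_force: [-1.1, 4.9, 8.7]
width: 0.239
gripper_force: 60.6
```

```bash
sed -i 's/round(\(k[^,]*\),5),round(\(-k[^]]*\),5)/float(round(\1,4)),float(round(\2,4))/' gen.py; python3 gen.py 300 9 4 14; python3 - <<'E'
from h import *
S=np.array([.5789,-.0638]);u=np.array([-np.sin(np.radians(15)),np.cos(np.radians(15))])
for n in("side","scene"):
    c=capture(n)
    for t,z in(("panel",.07),("strip_place",.064)): print(n,t,[(np.round(r["uv"],1),round(r["confidence"],2),((atz(c,r["uv"],z)[:2]-S)@u).round(4)) for r in landmark_of(t,c)[:2]])
E
```

```text
309.0 [[-0.0036, -0.0022, 0, 0], [-0.0072, -0.0045, 0, 0], [-0.0107, -0.007, 0, 0], [-0.014, -0.0096, 0, 0], [-0.014, -0.0096, 0, 0]]
318.0 [[-0.0033, -0.0027, 0, 0], [-0.0064, -0.0056, 0, 0], [-0.0094, -0.0086, 0, 0], [-0.0123, -0.0117, 0, 0], [-0.0123, -0.0117, 0, 0]]
327.0 [[-0.0028, -0.0032, 0, 0], [-0.0054, -0.0065, 0, 0], [-0.008, -0.01, 0, 0], [-0.0103, -0.0135, 0, 0], [-0.0103, -0.0135, 0, 0]]
336.0 [[-0.0022, -0.0036, 0, 0], [-0.0043, -0.0073, 0, 0], [-0.0063, -0.0111, 0, 0], [-0.0081, -0.0149, 0, 0], [-0.0081, -0.0149, 0, 0]]
345.0 [[-0.0017, -0.0039, 0, 0], [-0.0032, -0.0079, 0, 0], [-0.0045, -0.0119, 0, 0], [-0.0057, -0.016, 0, 0], [-0.0057, -0.016, 0, 0]]
354.0 [[-0.001, -0.0041, 0, 0], [-0.0019, -0.0083, 0, 0], [-0.0026, -0.0125, 0, 0], [-0.0031, -0.0167, 0, 0], [-0.0031, -0.0167, 0, 0]]
363.0 [[-0.0004, -0.0042, 0, 0], [-0.0006, -0.0085, 0, 0], [-0.0006, -0.0127, 0, 0], [-0.0004, -0.017, 0, 0], [-0.0004, -0.017, 0, 0]]
372.0 [[0.0003, -0.0042, 0, 0], [0.0008, -0.0085, 0, 0], [0.0014, -0.0127, 0, 0], [0.0022, -0.0169, 0, 0], [0.0022, -0.0169, 0, 0]]
381.0 [[0.001, -0.00
[... 330 characters left out ...]
6, -0.014, 0, 0], [0.0096, -0.014, 0, 0]]
408.0 [[0.0027, -0.0033, 0, 0], [0.0056, -0.0064, 0, 0], [0.0086, -0.0094, 0, 0], [0.0117, -0.0123, 0, 0], [0.0117, -0.0123, 0, 0]]
417.0 [[0.0032, -0.0028, 0, 0], [0.0065, -0.0054, 0, 0], [0.01, -0.008, 0, 0], [0.0135, -0.0103, 0, 0], [0.0135, -0.0103, 0, 0]]
426.0 [[0.0036, -0.0022, 0, 0], [0.0073, -0.0043, 0, 0], [0.0111, -0.0063, 0, 0], [0.0149, -0.0081, 0, 0], [0.0149, -0.0081, 0, 0]]
side panel []
side strip_place [(array([264.2, 238.1]), 0.8, np.float64(0.2548))]
scene panel [(array([269.9, 167.4]), 0.64, np.float64(0.2228))]
scene strip_place [(array([271.8, 164. ]), 0.57, np.float64(0.2417)), (array([254.8, 218.6]), 0.3, np.float64(0.0336))]
```

Request:
carry_out(
  series=[
    [-0.0036,-0.0022,0,0],
    [-0.0072,-0.0045,0,0],
    [-0.0107,-0.007,0,0],
    [-0.014,-0.0096,0,0],
  ],
)

```text
time: 22.0
eef_pos: [0.6237, -0.0158, 0.1311]
orientation: [-0.163, -3.136, -0.002]
ft_force: [-1.1, 5.4, 9.0]
width: 0.24
gripper_force: 60.5
```

Request:
carry_out(
  series=[
    [-0.0033,-0.0027,0,0],
    [-0.0064,-0.0056,0,0],
    [-0.0094,-0.0086,0,0],
    [-0.0123,-0.0117,0,0],
  ],
)

```text
time: 22.4
eef_pos: [0.6307, -0.0234, 0.1312]
orientation: [-0.163, -3.136, -0.003]
ft_force: [0.1, 6.3, 8.7]
width: 0.237
gripper_force: 60.4
```

Request:
carry_out(
  series=[
    [-0.0028,-0.0032,0,0],
    [-0.0054,-0.0065,0,0],
    [-0.008,-0.01,0,0],
    [-0.0103,-0.0135,0,0],
  ],
)

```text
time: 22.8
eef_pos: [0.6364, -0.032, 0.1313]
orientation: [-0.163, -3.137, -0.003]
ft_force: [1.8, 5.7, 7.9]
width: 0.242
gripper_force: 60.3
```

Request:
carry_out(
  series=[
    [-0.0022,-0.0036,0,0],
    [-0.0043,-0.0073,0,0],
    [-0.0063,-0.0111,0,0],
    [-0.0081,-0.0149,0,0],
  ],
)

```text
time: 23.2
eef_pos: [0.6406, -0.0414, 0.1314]
orientation: [0.163, 3.137, 0.003]
ft_force: [3.5, 5.0, 6.1]
width: 0.238
gripper_force: 60.3
```

Request:
carry_out(
  series=[
    [-0.0017,-0.0039,0,0],
    [-0.0032,-0.0079,0,0],
    [-0.0045,-0.0119,0,0],
    [-0.0057,-0.016,0,0],
  ],
)

```text
time: 23.6
eef_pos: [0.6433, -0.0514, 0.1314]
orientation: [0.163, 3.136, 0.003]
ft_force: [4.0, 5.2, 6.8]
width: 0.244
gripper_force: 60.2
```

Request:
carry_out(
  series=[
    [-0.001,-0.0041,0,0],
    [-0.0019,-0.0083,0,0],
    [-0.0026,-0.0125,0,0],
    [-0.0031,-0.0167,0,0],
  ],
)

```text
time: 24.0
eef_pos: [0.6444, -0.0618, 0.1314]
orientation: [0.163, 3.136, 0.003]
ft_force: [4.4, 4.8, 5.8]
width: 0.242
gripper_force: 60.2
```

Request:
carry_out(
  series=[
    [-0.0004,-0.0042,0,0],
    [-0.0006,-0.0085,0,0],
    [-0.0006,-0.0127,0,0],
    [-0.0004,-0.017,0,0],
  ],
)

```text
time: 24.4
eef_pos: [0.6439, -0.0722, 0.1315]
orientation: [0.163, 3.135, 0.003]
ft_force: [5.5, 3.3, 6.3]
width: 0.244
gripper_force: 60.2
```

Request:
carry_out(
  series=[
    [0.0003,-0.0042,0,0],
    [0.0008,-0.0085,0,0],
    [0.0014,-0.0127,0,0],
    [0.0022,-0.0169,0,0],
  ],
)

```text
time: 24.8
eef_pos: [0.6417, -0.0824, 0.1315]
orientation: [0.164, 3.135, 0.003]
ft_force: [6.1, 1.8, 6.0]
width: 0.237
gripper_force: 60.1
```

Request:
carry_out(
  series=[
    [0.001,-0.0041,0,0],
    [0.0021,-0.0082,0,0],
    [0.0034,-0.0123,0,0],
    [0.0048,-0.0163,0,0],
  ],
)

```text
time: 25.2
eef_pos: [0.6378, -0.0922, 0.1315]
orientation: [0.164, 3.135, 0.002]
ft_force: [4.5, 1.9, 5.2]
width: 0.236
gripper_force: 60.1
```

Request:
carry_out(
  series=[
    [0.0016,-0.0039,0,0],
    [0.0034,-0.0078,0,0],
    [0.0053,-0.0116,0,0],
    [0.0073,-0.0153,0,0],
  ],
)

```text
time: 25.6
eef_pos: [0.6326, -0.1011, 0.1316]
orientation: [0.164, 3.135, 0.002]
ft_force: [5.9, 0.9, 5.8]
width: 0.238
gripper_force: 60.2
```

Request:
carry_out(
  series=[
    [0.0022,-0.0036,0,0],
    [0.0045,-0.0072,0,0],
    [0.007,-0.0107,0,0],
    [0.0096,-0.014,0,0],
  ],
)

```text
time: 26.0
eef_pos: [0.6259, -0.1092, 0.1316]
orientation: [0.165, 3.135, 0.001]
ft_force: [4.9, 1.0, 5.9]
width: 0.24
gripper_force: 60.2
```

```bash
python3 st.py; python3 gen.py 426 9 4 10; python3 - <<'E'
from h import *
for n in("side","scene"):
    c=capture(n)
    for t in("panel","strip_place","jamb"): print(n,t,[(np.round(r["uv"],1),round(r["confidence"],2)) for r in landmark_of(t,c)[:2]])
    if n=="side":
        v=c["img"]
        print([tuple(v[r,262].tolist()) for r in range(226,246)])
E
```

```text
t 26.0 pos [ 0.6259 -0.1092  0.1316] r 0.06537056349681229 ang -43.987508652452675 F [4.8853 1.0264 5.8958] Ft -4.131323334065877 tooly 83.98758989837948 q [ 0.3037  0.647  -0.3344  1.892   0.3303  0.6537  1.2339] 0.23972375636777304
435.0 [[0.0039, -0.0017, 0, 0], [0.0079, -0.0032, 0, 0], [0.0119, -0.0045, 0, 0], [0.016, -0.0057, 0, 0], [0.016, -0.0057, 0, 0]]
444.0 [[0.0041, -0.001, 0, 0], [0.0083, -0.0019, 0, 0], [0.0125, -0.0026, 0, 0], [0.0167, -0.0031, 0, 0], [0.0167, -0.0031, 0, 0]]
453.0 [[0.0042, -0.0004, 0, 0], [0.0085, -0.0006, 0, 0], [0.0127, -0.0006, 0, 0], [0.017, -0.0004, 0, 0], [0.017, -0.0004, 0, 0]]
462.0 [[0.0042, 0.0003, 0, 0], [0.0085, 0.0008, 0, 0], [0.0127, 0.0014, 0, 0], [0.0169, 0.0022, 0, 0], [0.0169, 0.0022, 0, 0]]
471.0 [[0.0041, 0.001, 0, 0], [0.0082, 0.0021, 0, 0], [0.0123, 0.0034, 0, 0], [0.0163, 0.0048, 0, 0], [0.0163, 0.0048, 0, 0]]
480.0 [[0.0039, 0.0016, 0, 0], [0.0078, 0.0034, 0, 0], [0.0116, 0.0053, 0, 0], [0.0153, 0.0073, 0, 0], [0.0153, 0.0073, 0, 0]]
489.0 [[0.0036, 0.0022, 0, 0], [0.0072, 0.0045, 0, 0], [0.0107, 0.007, 0, 0], [0.014, 0.0096, 0, 0], [0.014, 0.0096, 0, 0]]
498.0 [[0.0033, 0.0027, 0, 0], [0.0064, 0.0056, 0, 0], [0.0094, 0.0086, 0, 0], [0.0123, 0.0117, 0, 0], [0.0123, 0.0117, 0, 0]]
507.0 [[0.0028, 0.0032, 0, 0], [0.0054, 0.0065, 0, 0], [0.008, 0.01, 0, 0], [0.0103, 0.0135, 0, 0], [0.0103, 0.0135, 0, 0]]
516.0 [[0.0022, 0.0036, 0, 0], [0.0043, 0.0073, 0, 0], [0.0063, 0.0111, 0, 0], [0.0081, 0.0149, 0, 0], [0.0081, 0.0149, 0, 0]]
side panel []
side strip_place [(array([265.5, 239.6]), 0.71)]
side jamb [(array([263.7, 257.5]), 0.61)]
[(41, 69, 54), (41, 69, 54), (41, 70, 54), (39, 68, 53), (40, 69, 54), (41, 69, 54), (41, 69, 54), (39, 68, 53), (40, 68, 53), (35, 66, 54), (57, 73, 55), (119, 103, 59), (131, 110, 62), (94, 90, 54), (57, 42, 29), (53, 33, 24), (54, 35, 24), (54, 37, 26), (53, 35, 25), (56, 36, 25)]
scene panel []
scene strip_place []
scene jamb []
```

Request:
carry_out(
  series=[
    [0.0027,-0.0033,0,0],
    [0.0056,-0.0064,0,0],
    [0.0086,-0.0094,0,0],
    [0.0117,-0.0123,0,0],
  ],
)

```text
time: 26.8
eef_pos: [0.6181, -0.116, 0.1315]
orientation: [0.165, 3.135, 0.001]
ft_force: [5.2, -0.7, 5.9]
width: 0.239
gripper_force: 60.2
```

Request:
carry_out(
  series=[
    [0.0032,-0.0028,0,0],
    [0.0065,-0.0054,0,0],
    [0.01,-0.008,0,0],
    [0.0135,-0.0103,0,0],
  ],
)

```text
time: 27.2
eef_pos: [0.6092, -0.1216, 0.1315]
orientation: [0.165, 3.135, 0.0]
ft_force: [5.1, -0.6, 6.8]
width: 0.237
gripper_force: 60.2
```

Request:
carry_out(
  series=[
    [0.0036,-0.0022,0,0],
    [0.0073,-0.0043,0,0],
    [0.0111,-0.0063,0,0],
    [0.0149,-0.0081,0,0],
  ],
)

```text
time: 27.6
eef_pos: [0.5997, -0.1256, 0.1315]
orientation: [0.166, 3.135, -0.0]
ft_force: [4.1, -1.8, 6.8]
width: 0.241
gripper_force: 60.2
```

Request:
carry_out(
  series=[
    [0.0039,-0.0017,0,0],
    [0.0079,-0.0032,0,0],
    [0.0119,-0.0045,0,0],
    [0.016,-0.0057,0,0],
  ],
)

```text
time: 28.0
eef_pos: [0.5897, -0.1281, 0.1315]
orientation: [0.166, 3.135, -0.0]
ft_force: [3.6, -1.4, 7.1]
width: 0.236
gripper_force: 60.3
```

Request:
carry_out(
  series=[
    [0.0041,-0.001,0,0],
    [0.0083,-0.0019,0,0],
    [0.0125,-0.0026,0,0],
    [0.0167,-0.0031,0,0],
  ],
)

```text
time: 28.4
eef_pos: [0.5793, -0.129, 0.1314]
orientation: [0.166, 3.136, -0.001]
ft_force: [4.4, -2.6, 7.2]
width: 0.238
gripper_force: 60.3
```

Request:
carry_out(
  series=[
    [0.0042,-0.0004,0,0],
    [0.0085,-0.0006,0,0],
    [0.0127,-0.0006,0,0],
    [0.017,-0.0004,0,0],
  ],
)

```text
time: 28.8
eef_pos: [0.569, -0.1282, 0.1314]
orientation: [0.166, 3.136, -0.001]
ft_force: [4.0, -1.9, 7.7]
width: 0.241
gripper_force: 60.3
```

Request:
carry_out(
  series=[
    [0.0042,0.0003,0,0],
    [0.0085,0.0008,0,0],
    [0.0127,0.0014,0,0],
    [0.0169,0.0022,0,0],
  ],
)

```text
time: 29.2
eef_pos: [0.559, -0.1258, 0.1313]
orientation: [0.166, 3.136, -0.001]
ft_force: [4.1, -2.7, 6.4]
width: 0.237
gripper_force: 60.3
```

Request:
carry_out(
  series=[
    [0.0041,0.001,0,0],
    [0.0082,0.0021,0,0],
    [0.0123,0.0034,0,0],
    [0.0163,0.0048,0,0],
  ],
)

```text
time: 29.6
eef_pos: [0.5507, -0.1225, 0.1315]
orientation: [0.166, 3.134, -0.001]
ft_force: [7.9, -4.8, 3.8]
width: 0.24
gripper_force: 59.9
```

It's gone heavy: about 9.2 N against a 4.2 N baseline. I'll hold and check.

Request:
carry_out(
  series=[
    [0,0,0,0],
    [0,0,0,0],
    [0,0,0,0],
  ],
)

```text
time: 29.9
eef_pos: [0.5507, -0.1224, 0.1314]
orientation: [0.166, 3.134, -0.001]
ft_force: [5.7, -3.9, 4.4]
width: 0.235
gripper_force: 60.1
```

```bash
python3 st.py
```

```text
t 29.9 pos [ 0.5507 -0.1224  0.1314] r 0.06507231055158821 ang -115.707703927488 F [ 5.7366 -3.9475  4.381 ] Ft -6.881099617407218 tooly 83.9324404167618 q [ 0.3462  0.5811 -0.3302  2.056   0.3466  0.5537  1.2346] 0.23527334854008236
```

Settled at 6.9 N, about 3 N over baseline with a peak of 5 N, which puts the panel force at roughly 30–50 N: snug. Now I let go and rise.

Request:
carry_out(
  series=[
    [0,0,0,0],
    [0,0,0,0],
    [0,0,0,0],
    [0,0,0,0],
  ],
  fingers=0.5,
)

```text
time: 30.3
eef_pos: [0.5484, -0.1214, 0.1306]
orientation: [-0.165, -3.136, -0.0]
ft_force: [0.2, -0.8, -1.2]
width: 0.501
gripper_force: 0.0
```

Request:
carry_out(
  series=[
    [0,0,-0.01,0],
    [0,0,-0.03,0],
    [0,0,-0.07,0],
    [0,0,-0.12,0],
    [0,0,-0.17,0],
    [0,0,-0.2,0],
    [0,0,-0.2,0],
    [0,0,-0.2,0],
  ],
)

```text
time: 31.1
eef_pos: [0.5491, -0.1218, 0.2517]
orientation: [0.166, 3.136, -0.001]
ft_force: [0.6, -0.9, -0.1]
width: 0.496
gripper_force: 0.0
```

```bash
python3 st.py; python3 - <<'E'
from h import *
c=capture("wrist")
for t,z in dict(boss=.126,knob_mid=.133,crank=.083).items():
    for r in landmark_of(t,c)[:2]:
        p=atz(c,r["uv"],z);print(t,np.round(r["uv"],1),round(r["confidence"],2),p,np.degrees(np.arctan2(p[1]+.0638,p[0]-.5789)))
E
```

```text
t 31.1 pos [ 0.5491 -0.1218  0.2517] r 0.06519777835510447 ang -117.23005067906433 F [ 0.5887 -0.9408 -0.0708] Ft -0.9539378302752359 tooly 83.95704271784899 q [ 0.419   0.4246 -0.4175  1.9514  0.233   0.811   1.3383] 0.4963447293527537
boss [326.4 211.1] 0.89 [ 0.58001134 -0.06138786  0.126     ] 65.26314438346347
boss [ 46.1 303. ] 0.63 [ 0.65328784 -0.3567254   0.126     ] -75.75105287135867
knob_mid [255.3 196.9] 0.88 [ 0.55705685 -0.12501946  0.133     ] -109.6364349408379
crank [314.7 195.5] 0.81 [ 0.57852443 -0.06416994  0.083     ] -135.4330933405553
crank [ 57.6 283.2] 0.64 [ 0.65688804 -0.37392199  0.083     ] -75.88422490213615
```

The knob seems to have swung back a few degrees on release. That could be socket play, about ±7°. I'll measure it more exactly before deciding.

```bash
cat > knob.py <<'E'
from h import *
from scipy.optimize import minimize
np.set_printoptions(precision=4,suppress=True)
c=capture("wrist");hsv=cv2.cvtColor(cv2.resize(c["img"],None,fx=4,fy=4,interpolation=2),cv2.COLOR_RGB2HSV)
m=((hsv[...,0]>2)&(hsv[...,0]<14)&(hsv[...,1]>160)&(hsv[...,2]>60)).astype(np.uint8)
q0=(proj(c,[[.5789-.065*.35,-.0638-.0609,.135]])[0]*4).astype(int)
w=np.zeros_like(m);cv2.circle(w,tuple(int(i) for i in q0),130,1,-1);m&=w;print(m.sum())
A=np.arange(0,6.28,.2)
def f(a,o=(.5789,-.0638)):
    k=np.array(o)+.065*np.array([np.cos(a),np.sin(a)])
    P=[[k[0]+.011*np.cos(t),k[1]+.011*np.sin(t),z] for z in(.114,.149) for t in A]
    h=cv2.convexHull(((proj(c,P)+.5)*4-.5).astype(np.float32));g=np.zeros_like(m);cv2.fillPoly(g,[np.round(h).astype(int)],1);return (g!=m).sum()/m.sum()
g=np.radians(np.arange(-130,-95,.5));v=[f(a) for a in g];print("knob angle",np.degrees(g[np.argmin(v)]),min(v))
E
python3 knob.py
```

```text
10742
knob angle -111.0 0.16793893129770993
```

Request:
carry_out(
  series=[
    [-0.011,-0.0036,0.05,0],
    [-0.011,-0.0036,0.11,0],
    [-0.011,-0.0036,0.16,0],
    [-0.011,-0.0036,0.19,0],
    [-0.011,-0.0036,0.2,0],
    [-0.011,-0.0036,0.2,0],
  ],
)

```text
time: 31.95
eef_pos: [0.5551, -0.1242, 0.13]
orientation: [-0.165, -3.135, -0.001]
ft_force: [0.3, 0.1, 0.7]
width: 0.498
gripper_force: 0.0
```

Request:
carry_out(
  series=[
    [0,0,0,0],
    [0,0,0,0],
    [0,0,0,0],
    [0,0,0,0],
    [0,0,0,0],
  ],
  fingers=0,
)

```text
time: 32.45
eef_pos: [0.5561, -0.1246, 0.1317]
orientation: [0.165, 3.136, -0.0]
ft_force: [0.8, -0.6, 5.1]
width: 0.242
gripper_force: 59.2
```

```bash
python3 st.py
```

```text
t 32.45 pos [ 0.5561 -0.1246  0.1317] r 0.06495041341349535 ang -110.55851842800479 F [ 0.7905 -0.577   5.1112] Ft -0.9427964839267035 tooly 83.96171789406668 q [ 0.3523  0.5868 -0.3361  2.0416  0.3482  0.5654  1.2375] 0.2415024765473166
```

Request:
carry_out(
  series=[
    [0.0019,0.0006,0,0],
    [0.0037,0.0012,0,0],
    [0.0055,0.0018,0,0],
    [0.0055,0.0018,0,0],
  ],
)

```text
time: 32.85
eef_pos: [0.5536, -0.1236, 0.1316]
orientation: [0.166, 3.134, -0.001]
ft_force: [4.2, -3.0, 5.5]
width: 0.237
gripper_force: 59.2
```

```bash
python3 st.py
```

```text
t 32.85 pos [ 0.5536 -0.1236  0.1316] r 0.06497566486210765 ang -112.93107435415956 F [ 4.1503 -3.0384  5.5041] Ft -5.006182398102209 tooly 83.94823820180422 q [ 0.3506  0.5842 -0.3349  2.0486  0.3494  0.5596  1.2343] 0.2372287149250653
```

Request:
carry_out(
  series=[
    [0.002,0.0006,0,0],
    [0.004,0.0013,0,0],
    [0.0055,0.0018,0,0],
    [0.0055,0.0018,0,0],
  ],
)

```text
time: 33.25
eef_pos: [0.5514, -0.1226, 0.1317]
orientation: [0.166, 3.133, -0.001]
ft_force: [6.5, -4.7, 4.2]
width: 0.238
gripper_force: 59.0
```

```bash
python3 st.py
```

```text
t 33.25 pos [ 0.5514 -0.1226  0.1317] r 0.06491235075598782 ang -115.1061502432705 F [ 6.5426 -4.6538  4.1972] Ft -7.89906738610272 tooly 83.9360563889865 q [ 0.349   0.5813 -0.3339  2.0552  0.3505  0.5539  1.2312] 0.23810747846980168
```

Force at the knob is 7.9 N again, so the panel is pressing with about 37 N. I'll take a reference picture of the panel edge, unload the crank within its socket play, then release and compare the edge at subpixel level.

```bash
cat > edge.py <<'E'
from h import *
import sys
n=sys.argv[1]
for cam in("side","scene"): np.save(f"{cam}_{n}.npy",np.mean([capture(cam)["img"].astype(float) for _ in range(2)],0))
v=np.load(f"side_{n}.npy")
# per-column green->brass crossing (R rises 40->~130), linear subpixel
out=[]
for x in range(242,286):
    p=v[225:243,x,0];k=np.argmax(p);a=p[:5].mean();h=(a+p[k])/2
    for i in range(k,0,-1):
        if p[i-1]<h<=p[i]: out.append(225+i-1+(h-p[i-1])/(p[i]-p[i-1]));break
print(n,len(out),np.mean(out),np.median(out))
if len(sys.argv)>2: w=np.load(f"side_{sys.argv[2]}.npy");d=(v-w)[225:245,238:290];print("diff",np.abs(d).mean(),"noise",np.abs((v-w)[225:240,300:340]).mean(),"R row diff",d[...,0].mean(1).round(1))
E
python3 edge.py load; python3 edge.py load2 load
```

```text
load 44 238.02104779922732 238.169005036864
load2 44 238.021122775839 238.18003144654088
diff 0.6033653846153846 noise 0.4236111111111111 R row diff [ 0.  -0.1  0.1 -0.2 -0.1  0.  -0.   0.1 -0.2  0.1 -0.1 -0.1  0.1 -0.1
 -0.  -0.1  0.1  0.  -0.1  0. ]
```

Request:
carry_out(
  series=[
    [-0.002,-0.0006,0,0],
    [-0.004,-0.0012,0,0],
    [-0.006,-0.0018,0,0],
    [-0.008,-0.0024,0,0],
    [-0.008,-0.0024,0,0],
  ],
)

```text
time: 34.15
eef_pos: [0.5537, -0.1238, 0.1313]
orientation: [-0.166, -3.137, 0.001]
ft_force: [0.1, -1.7, 8.5]
width: 0.235
gripper_force: 59.7
```

```bash
python3 st.py; python3 edge.py back load
```

```text
t 34.15 pos [ 0.5537 -0.1238  0.1313] r 0.06507796364736755 ang -112.78395430057978 F [ 0.1061 -1.6953  8.5248] Ft -0.7543507225774598 tooly 83.95173689322597 q [ 0.3512  0.5856 -0.3356  2.0463  0.3484  0.5636  1.2356] 0.23453395160192214
back 44 238.02158651554774 238.1738349514563
diff 0.6072115384615384 noise 0.4225 R row diff [ 0.1 -0.2  0.  -0.1 -0.2 -0.  -0.   0.1 -0.3  0.   0.1  0.1  0.2  0.5
 -0.2  0.   0.2 -0.1 -0.1  0. ]
```

The panel edge stayed put (238.0211 → 238.0216 px) with the crank unloaded, so the panel stays pressed. Now I release.

Request:
carry_out(
  series=[
    [0,0,0,0],
    [0,0,0,0],
    [0,0,0,0],
    [0,0,0,0],
  ],
  fingers=0.5,
)

```text
time: 34.75
eef_pos: [0.5534, -0.1235, 0.1307]
orientation: [-0.165, -3.136, -0.0]
ft_force: [0.3, -0.1, -0.2]
width: 0.498
gripper_force: 0.0
```

Request:
carry_out(
  series=[
    [0,0,-0.01,0],
    [0,0,-0.03,0],
    [0,0,-0.07,0],
    [0,0,-0.12,0],
    [0,0,-0.17,0],
    [0,0,-0.2,0],
    [0,0,-0.2,0],
    [0,0,-0.2,0],
  ],
)

```text
time: 35.55
eef_pos: [0.5537, -0.1237, 0.2517]
orientation: [0.165, 3.136, -0.001]
ft_force: [0.1, 0.2, 0.4]
width: 0.5
gripper_force: 0.0
```

```bash
python3 st.py; python3 edge.py rel load; python3 knob.py; python3 - <<'E'
from h import *
c=capture("wrist")
for t,z in dict(boss=.126,knob_mid=.133,crank=.083).items(): print(t,[(np.round(r["uv"],1),atz(c,r["uv"],z)) for r in landmark_of(t,c)[:1]])
E
```

```text
t 35.55 pos [ 0.5537 -0.1237  0.2517] r 0.06498233997504606 ang -112.77391145984268 F [0.0945 0.2121 0.4067] Ft -0.004994241686828983 tooly 83.95829220143028 q [ 0.4224  0.431  -0.4208  1.9407  0.237   0.8165  1.3379] 0.49975649760526986
rel 44 238.0203215061918 238.17353160405486
diff 0.6038461538461538 noise 0.46444444444444444 R row diff [ 0.1  0.   0.1 -0.1  0.   0.   0.   0.1 -0.   0.3  0.1  0.3  0.3  0.4
 -0.1  0.   0.2 -0.1  0.1  0.2]
10695
knob angle -112.5 0.1629733520336606
boss [(array([323.8, 209.4]), array([ 0.58141893, -0.06566396,  0.126     ]))]
knob_mid [(array([256.8, 191.3]), array([ 0.55558158, -0.12473346,  0.133     ]))]
crank [(array([ 62.7, 280. ]), array([ 0.65588257, -0.36604043,  0.083     ]))]
```

```bash
python3 -c "
from workcell import *
print(close_job())"
```

```text
the job is handed in; nothing more can be done
None
```

The job is handed in: the crank is let go and seated on its shaft, and the panel is wound shut on the strip at an estimated 37 N (worked out from knob force; the judge returned no result).

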